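# Free the slicer's blade insert with the forked key

## Task

Take the forked key from its stand and, with its tines astride the slicer's spring bar, push the bar's collar sideways until the blade insert springs up; keep the fingers themselves off the slicer. Put the key back upright in its stand, then lift the freed insert out and leave it lying flat, right way up, inside the steel pan. Leave the other things on the freezer undisturbed.

Things in the scene. Friction and masses are not known exactly. Their poses are not given: they have to be found in the camera images.
- slicer: Grey base of a vegetable slicer, fixed, 172 x 144 mm seen from above, at a varying place and yaw. Origin on the freezer top under the middle of the insert bay (floor 10 mm, rim 22 mm high); z up. Along its x = -64 mm side, parallel to its y, runs the spring bar, axis 26 mm above the freezer top, through the insert's eye (y -5 to 5 mm); under the eye a spring plunger pushes up with 4 N.
- bar_gap (a point): Fixed point on the bar's axis, mid-way along the 16 mm of bare bar (slicer y 14 to 30 mm) where the fork goes in, between a steel guide lug (y 9 to 14, top 35 mm high) and the collar at home (y 30 to 35). The floor below is 10 mm high. Beyond the collar, 17 mm of bare bar, then the dark spring housing (y 52 to 82, 26 mm wide, top 42 mm high).
- spring_bar (a joint): Travel of the steel spring bar in m: 0 = home, nose through the insert's eye; grows as it is pushed along the slicer's +y, stop at 0.016. The push takes about 5 N at home, 9 N at full travel, plus friction. The nose leaves the eye at 8 to 11 mm; the plunger then lifts the insert's eye end 18 mm. Let go, the bar springs home beneath it.
- bar_collar (a point): Point on the axis of the spring bar in the face of its collar that looks towards the insert's eye (slicer -y), 26 mm above the freezer top; moves with the bar. Bar 8 mm, collar 30 mm diameter and 5 mm thick. Push this face along the slicer's +y with the fork.
- insert: Loose black blade insert, 0.14 kg: plate 100 (x) x 84 (y) x 8 mm with steel blades, origin mid-underside, z up. A grab rib along x, 50 long, 12 thick, stands at its middle. From its -x edge a 10 mm wide tongue with an eye reaches to x = -75 mm. It starts flat in the bay, underside 10 mm high, axes along the slicer's, linked by the bar. Once freed it leans 9 degrees, eye end up, middle 9 mm higher.
- insert_eye (a point): Middle of the insert's eye, 64 mm from the insert's origin along its -x and 16 mm above its underside; level with the bar at the start, 18 mm higher once freed.
- rib_top (a point): Top middle of the insert's grab rib, 39 mm above the insert's underside.
- release_key: Loose forked key, 0.09 kg, 95 mm tall, tines down. Origin midway between the tine tips, z up. Black handle 44 (x) x 24 (y) mm, 40 to 95 mm above the tips; below it an aluminium fork plate 30 (x) x 6 (y) mm with two 8 mm tines, the gap between 14 mm wide, 23 mm deep. It starts upright in the stand, tips 4 mm above the freezer top, axes along the stand's; a half turn about z changes nothing.
- key_stand: Grey fixed stand, 68 (x) x 56 (y) x 44 mm, origin under its middle, z up. A through slot 36 (x) x 12 (y) mm takes the key's fork; the handle's underside rests on the stand's top.
- pan: Open steel pan, fixed, 190 (x) x 150 (y) x 36 mm outside, wall and bottom 3 mm, origin under its middle. It and the key stand may be on either side of the slicer.
- deli_tub: Bystander: round lidded deli tub, 76 mm diameter, 78 mm high, behind the slicer; origin under its middle.
- tomato_tin: Bystander: tall tin, 58 mm diameter, 72 mm high, behind the slicer; origin under its middle.
- mill: Bystander: salt mill, 44 mm diameter, 90 mm high, behind the slicer; origin under its middle.
- timer: Bystander: round dial timer, 65 mm diameter, 42 mm high, behind the slicer; origin under its middle.
- flat_tin: Bystander: flat tin, 86 mm diameter, 40 mm high, behind on the right; origin under its middle.
- cups_front: Bystander: stack of small cups, 61 mm diameter, 61 mm high, near the robot; origin under its middle.
- peeler: Bystander: peeler lying flat, 170 x 25 x 18 mm, near the robot; origin under its middle.
There are look-alikes about, which are no part of the job. What is shaped like the insert but orange is not meant. Leave any white look-alike of the release_key alone.

How it is judged:
By the outcome, as a careful person would: the job done as asked, in the order asked, and still so for the second after the job is handed in, with the robot touching nothing.
It also fails if it takes over 67 s, if anything falls off the work surface, if the arm or the gripper's body presses on something with over 40 N, if the wrist force passes 120 N, or if a joint passes its speed limit or range.

## Robot

A 6-joint arm with a two-finger parallel gripper is mounted at the origin on a cart in front of the work surface, level with it; the furniture and walls round the work are solid. World frame = base frame: x ahead of the robot, y to its left, z up, the work surface at z = 0. Lengths are in m, angles in rad, forces in N, time in s.
With the tool pointing down it reaches from about 0.4 to 0.825 m from the base axis. Payload 7 kg.
Tool frame: the origin (TCP) lies at the very end of the fingers, on their centre line; the grasp point (between the pads) lies 19 mm behind it; z points along the fingers, y is the line along which they close (so a half turn about z gives the same grasp; the last joint's range is limited). The gripper opens to 88 mm and grips with 3 to 60 N. Pads are 19 mm wide; open, the fingers measure 130 mm over their backs; the gripper's body (78 mm by 193 mm) begins 47 mm behind the grasp point.
Start: joints at [-0.883, 0.359, 0.012, 0, -1.224, -0.288], TCP at [0.263, -0.622, 0.227] pointing down, gripper open.
Joint ranges: [-3.07, 3.07], [-1.43, 2.12], [-1.02, 1.25], [-3.03, 1.67], [-3.05, -0], [-3.03, 3.03]. Speed limits (rad/s): [2.39, 2.39, 3.01, 3.14, 3.14, 3.14].

## Interface

Orientations are given as [roll, pitch, yaw] about the fixed x, y, z axes, in that order (R = Rz(yaw) Ry(pitch) Rx(roll)).
In Python, from station import robot, optics, ticket gives the robot as it stands.
- The arm moves only by the tool play_rows, never from a script. Its argument "steps" is a list of rows, each an object of numbers: "tx", "ty", "tz": the shift along the tool's x, y, z scaled (see below); "wx", "wy", "wz": the turn, a rotation vector about the tool's x, y, z scaled (see below); "jaw": the gripper command: -1 is shut, 1 is fully open, values between are in proportion. In form: [{"tx": .., "ty": .., "tz": .., "wx": .., "wy": .., "wz": .., "jaw": ..}, ...]. A call has 1 to 5 rows; each row is the pose to reach, as a shift and turn from the pose commanded when the call began, along the tool's axes at that moment; what a row does not reach only later rows make up. The controller multiplies each number of a shift by 0.3 m and each number of a turn by 30 degrees. A row lasts 1/10 s, in which the tool goes at most 50 mm and 8.59 degrees, less where a joint would pass 70% of its speed; a pose out of reach is approached as far as the arm can. A call with a number of a shift or a turn outside -1 to 1 is refused whole. A call with a gripper value outside its range is refused whole. The fingers move at their own pace and stop on an object; the grip force is fixed at half the most. Time passes only in rows, so rows that repeat a pose let the fingers close. It gives the time, the measured TCP pose, the force, the opening and the grip force at its end, in the units of the state.
- robot.sense(): the state, without advancing time (a new reading comes with each control period).
- optics.capture(name): name is "scene" or "top" or "wrist"; returns the picture (384x512x3 uint8, red, green, blue); there is no depth.
- optics.camera_model(name): a dict with "mtx" (3x3 intrinsics, pixels), "k1" (the pictures are not rectified: a ray, as slopes to the right and down, at radius r is drawn at 1 + k1 r^2 times it, then the intrinsics apply), "world_from_camera" (4x4, takes a point from camera to world coordinates). Camera axes: x right, y up, looking along -z (the intrinsics and any distortion apply to the point x, -y, -z); pixel columns grow to the right and rows downward; lengths in m; the calibration is good to about 2 mm. A picture is of the moment at which its call begins: read the wrist's pose just before it. camera_model takes no time and is no camera call; for the wrist camera it gives the pose at the moment of the call.
- ticket.job_done(): hands the job in; it is judged then, once.
The state is a dict: "time": time; "joint_positions": joint angles; "joint_velocities": joint speeds; "effort": joint torques, N m; "ee_pos": TCP position; "tcp_rot": TCP orientation; "force": force on the tool from outside, world axes, zero at the start; "torque": the same for the moment, N m; "width": finger opening in m; "gripper_force": force on a finger pad.
Only numpy, scipy, OpenCV 4.12 (cv2) and the standard library are available. Lean on these libraries where they do the work, as an engineer would, in place of code of your own. Each camera call takes 0.05 s, during which the arm holds its last target. There are 200 camera calls.

## Working session

There is one attempt and no reset: what is moved stays moved. The work goes in short steps, Python scripts to look and compute and a tool call to move; the robot and the scene stay as the last step left them, time stands still between calls to the robot, and variables do not carry over. Pictures are saved under pics/ and viewed, at most 10 in all, crops included, and the job is handed in when it is done.

Besides the shell and the picture viewer there is one more tool, called as name([rows], argument=value, ...), one row to a line, values as JSON. play_rows: Moves the arm, as the interface text tells. Its arguments: {"type":"object","properties":{"steps":{"type":"array"}},"required":["steps"]}

```bash
ls; mkdir -p pics; python3 - <<'E'
from station import robot, optics
import cv2, numpy as np
s=robot.sense(); print(s)
for n in ("top","scene"):
    im=optics.capture(n); cv2.imwrite(f"pics/{n}0.png",im[:,:,::-1]); 
    m=optics.camera_model(n); print(n,m)
a=cv2.imread("pics/top0.png"); cv2.imwrite("pics/top0b.png",cv2.resize(a,(800,600),interpolation=cv2.INTER_CUBIC))
a=cv2.imread("pics/scene0.png"); cv2.imwrite("pics/scene0b.png",cv2.resize(a,(800,600),interpolation=cv2.INTER_CUBIC))
E
```

```text
pics
{'time': 0.0, 'joint_positions': array([-8.82950796e-01,  3.59335535e-01,  1.10753944e-02, -3.71550460e-04,
       -1.22410268e+00, -2.88102240e-01]), 'joint_velocities': array([ 0.00057456,  0.0001784 , -0.00013015,  0.00071291,  0.00041746,
       -0.00041461]), 'effort': array([ 7.48211664e-05, -5.82724750e+01,  2.93043673e+01,  6.99712202e+00,
        6.71414149e-03, -1.30416574e-04]), 'ee_pos': array([ 0.26249167, -0.62134061,  0.22565924]), 'tcp_rot': array([ 3.13999147e+00, -1.10248164e-04, -2.74197580e+00]), 'force': array([ 0.92594345,  0.38171227, -0.45375175]), 'torque': array([-0.051281  ,  0.01693755,  0.03258219]), 'gripper_force': 0.0, 'width': 0.087539227552342}
top {'mtx': array([[364.25339084,   0.        , 255.60554808],
       [  0.        , 364.25339084, 186.05422975],
       [  0.        ,   0.        ,   1.        ]]), 'k1': -0.05175840607363353, 'world_from_camera': array([[-1.99909949e-02,  9.87008001e-01, -1.59422603e-01,
         3.72499201e-01],
       [-9.99800071e-01, -1.96677933e-02,  3.60506457e-03,
         1.11682681e-02],
       [ 4.22736775e-04,  1.59462798e-01,  9.87203848e-01,
         1.02852929e+00],
       [ 0.00000000e+00,  0.00000000e+00,  0.00000000e+00,
         1.00000000e+00]])}
scene {'mtx': array([[437.37187089,   0.        , 252.35151992],
       [  0.        , 437.37187089, 184.59834847],
       [  0.        ,   0.        ,   1.        ]]), 'k1': -0.012224012370596667, 'world_from_camera': array([[-0.84412932,  0.40078551, -0.35611327,  0.0607769 ],
       [-0.53594669, -0.64860999,  0.54043151,  0.74663915],
       [-0.0143815 ,  0.64705182,  0.76231038,  1.07544335],
       [ 0.        ,  0.        ,  0.        ,  1.        ]])}
```

View pics/top0b.png

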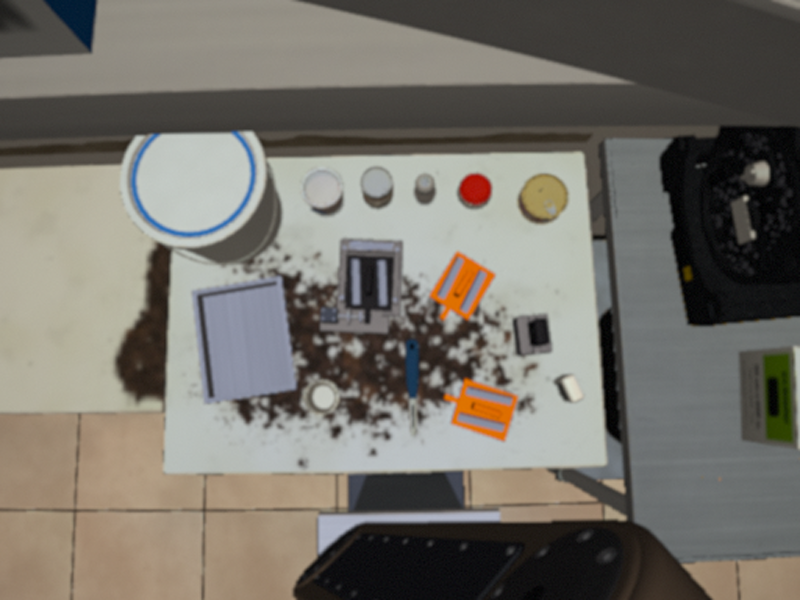

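View pics/scene0b.png

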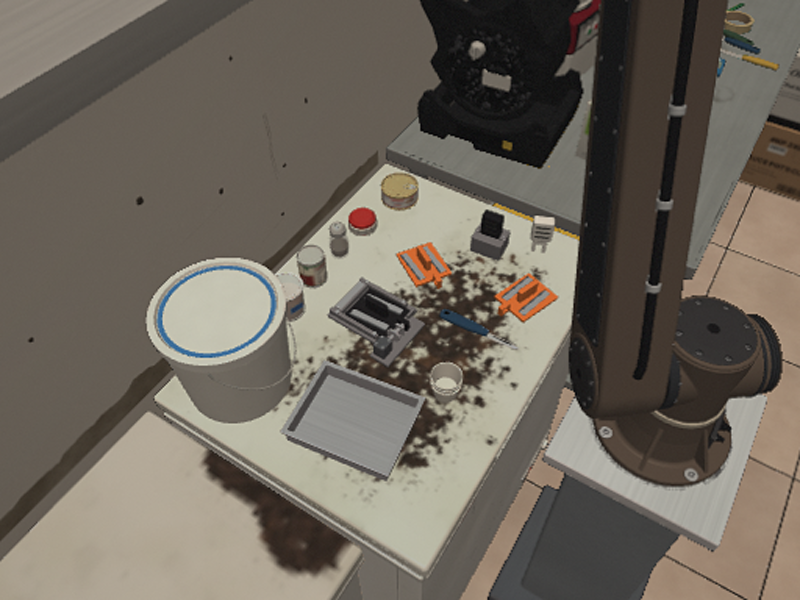

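Candidates for the key (800x600 top view): the black-handled key in the grey stand at (536,332), and the white look-alike at (570,388). The black one in the stand fits the description. For the insert, the black one in the slicer at (368,283) fits, and the orange ones at (463,285) and (483,408) are decoys. The pan is at (245,340), with a large bucket at (200,190).

```bash
cat > h.py <<'E'
import numpy as np, cv2
from station import robot, optics
def ray(m,uv):
    K=m["mtx"]; p=np.array([(uv[0]-K[0,2])/K[0,0],(uv[1]-K[1,2])/K[1,1]])
    u=p.copy()
    for _ in range(20): u=p/(1+m["k1"]*(u@u))
    T=m["world_from_camera"]; return T[:3,3],T[:3,:3]@np.array([u[0],-u[1],-1])
def plane(m,uv,z):
    o,d=ray(m,uv); return (o+d*(z-o[2])/d[2])[:2]
def proj(m,P):
    T=m["world_from_camera"]; c=T[:3,:3].T@(np.array(P)-T[:3,3]); s=np.array([c[0]/-c[2],-c[1]/-c[2]])
    s=s*(1+m["k1"]*(s@s)); K=m["mtx"]; return s*K[0,0]+K[:2,2]
def rect(m,mask,z):
    cs,_=cv2.findContours(mask.astype(np.uint8),cv2.RETR_EXTERNAL,cv2.CHAIN_APPROX_NONE)
    c=max(cs,key=cv2.contourArea)
    P=np.array([plane(m,p[0],z) for p in c],np.float32)*1000
    return cv2.minAreaRect(P)
E
python3 - <<'E'
from h import *
im=cv2.imread("pics/top0.png"); m=optics.camera_model("top")
cv2.imwrite("pics/crop1.png",cv2.resize(im[145:265,190:390],(800,480),interpolation=cv2.INTER_CUBIC))
g=cv2.cvtColor(im,cv2.COLOR_BGR2GRAY)
def box(u0,u1,v0,v1,cond):
    k=np.zeros(g.shape,bool); k[v0:v1,u0:u1]=cond[v0:v1,u0:u1]; return k
print("handle@0.099",rect(m,box(325,360,195,235,g<50),0.099))
print("slicer@.01",[plane(m,(x*.64,y*.64),.022) for x,y in [(341,240),(402,240),(388,332),(322,328)]])
print("pan@.036",[plane(m,(x*.64,y*.64),.036) for x,y in [(192,290),(282,278),(297,392),(206,403)]])
print("stand@.044",[plane(m,(x*.64,y*.64),.044) for x,y in [(514,316),(548,315),(552,353),(517,355)]])
E
```

```text
handle@0.099 ((449.5306701660156, -218.07037353515625), (39.18861770629883, 29.214096069335938), 4.038297653198242)
slicer@.01 [array([0.63058997, 0.11181838]), array([0.62833176, 0.00086899]), array([0.46137944, 0.02913189]), array([0.47075792, 0.14613256])]
pan@.036 [array([0.54141061, 0.37637537]), array([0.55980668, 0.2156035 ]), array([0.35958741, 0.18740731]), array([0.34322535, 0.3450406 ])]
stand@.044 [array([ 0.48284554, -0.19135639]), array([ 0.48334661, -0.25111747]), array([ 0.41712849, -0.25413661]), array([ 0.41507112, -0.19313426])]
```

View pics/crop1.png

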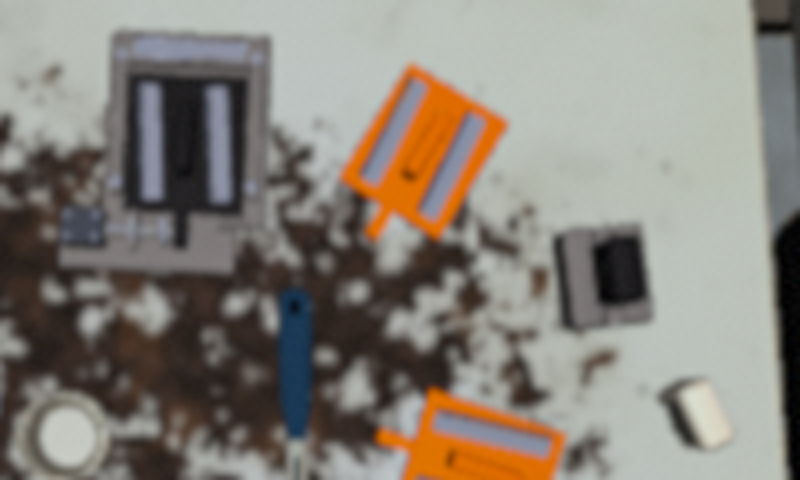

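The crop shows the black-handled key in its stand at crop pixel (620,270), with the white decoy apart from it at (700,415). It also shows the slicer with the black insert, with the eye at (180,230) and the housing at (82,227).

```bash
cat >> h.py <<'E'
def go(x,y,z,yaw):
    from scipy.spatial.transform import Rotation as R
    s=robot.sense(); Rt=R.from_euler("xyz",s["tcp_rot"]); G=R.from_euler("xyz",[np.pi,0,yaw])
    t=Rt.inv().apply(np.array([x,y,z])-s["ee_pos"])/.3
    w=(Rt.inv()*G).as_rotvec(degrees=True)/30
    print("t=",s["time"],"pos",s["ee_pos"].round(4),"rpy",s["tcp_rot"].round(4),"F",s["force"].round(1),"w",round(s["width"],4))
    print("go:",t.round(3),w.round(3))
E
python3 - <<'E'
from h import *
s=robot.sense(); m=optics.camera_model("wrist"); print(m["mtx"],m["k1"])
from scipy.spatial.transform import Rotation as R
Rt=R.from_euler("xyz",s["tcp_rot"]).as_matrix(); T=m["world_from_camera"]
print("cam in tool",Rt.T@(T[:3,3]-s["ee_pos"]),Rt.T@T[:3,:3])
go(.45,-.222,.22,-np.pi+.05)
E
```

```text
[[277.28176497   0.         251.50869165]
 [  0.         277.28176497 186.27976809]
 [  0.           0.           1.        ]] -0.03804653168665783
cam in tool [ 0.08345745 -0.00090104 -0.15828792] [[-7.47778811e-04  9.51145032e-01  3.08743532e-01]
 [ 9.99999692e-01  7.84641727e-04  4.76285435e-06]
 [-2.37722893e-04  3.08743440e-01 -9.51145326e-01]]
t= 0.1 pos [ 0.2625 -0.6214  0.2257] rpy [ 3.1401e+00 -1.0000e-04 -2.7419e+00] F [ 0.4 -0.4  0.5] w 0.0878
go: [-1.094  0.983  0.02 ] [ 0.003 -0.001  0.668]
```

play_rows([
  {"tx": -1, "ty": 0.9, "tz": 0, "wx": 0, "wy": 0, "wz": 0.668, "jaw": 1},
  {"tx": -1, "ty": 0.9, "tz": 0, "wx": 0, "wy": 0, "wz": 0.668, "jaw": 1},
  {"tx": -1, "ty": 0.9, "tz": 0, "wx": 0, "wy": 0, "wz": 0.668, "jaw": 1},
  {"tx": -1, "ty": 0.9, "tz": 0, "wx": 0, "wy": 0, "wz": 0.668, "jaw": 1},
  {"tx": -1, "ty": 0.9, "tz": 0, "wx": 0, "wy": 0, "wz": 0.668, "jaw": 1},
])

```text
time: 0.6
ee_pos: [0.368, -0.3959, 0.2263]
tcp_rot: [3.141, -0.0, -3.092]
force: [1.6, -0.2, 0.7]
width: 0.0877
gripper_force: 0.0
```

```bash
python3 -c "
from h import *
go(.45,-.222,.22,-np.pi+.05)"
```

```text
t= 0.6 pos [ 0.368  -0.3959  0.2263] rpy [ 3.1413e+00 -3.0000e-04 -3.0921e+00] F [ 1.6 -0.2  0.7] w 0.0877
go: [-0.302  0.565  0.021] [ 0.001 -0.001 -0.001]
```

play_rows([
  {"tx": -0.3, "ty": 0.56, "tz": 0, "wx": 0, "wy": 0, "wz": 0, "jaw": 1},
  {"tx": -0.3, "ty": 0.56, "tz": 0, "wx": 0, "wy": 0, "wz": 0, "jaw": 1},
  {"tx": -0.3, "ty": 0.56, "tz": 0, "wx": 0, "wy": 0, "wz": 0, "jaw": 1},
  {"tx": -0.3, "ty": 0.56, "tz": 0, "wx": 0, "wy": 0, "wz": 0, "jaw": 1},
  {"tx": -0.3, "ty": 0.56, "tz": 0, "wx": 0, "wy": 0, "wz": 0, "jaw": 1},
])

```text
time: 1.1
ee_pos: [0.4508, -0.2219, 0.2266]
tcp_rot: [3.141, 0.001, -3.087]
force: [0.1, -0.3, 0.4]
width: 0.0875
gripper_force: 0.0
```

```bash
python3 - <<'E'
from h import *
go(.45,-.222,.1,-np.pi+.05)
m=optics.camera_model("wrist"); im=optics.capture("wrist")[:,:,::-1].copy(); cv2.imwrite("pics/w1.png",im)
g=cv2.cvtColor(im,cv2.COLOR_BGR2GRAY)
p=proj(m,[.45,-.222,.09]); print(p)
u,v=p.astype(int); k=np.zeros(g.shape,np.uint8); k[max(v-70,0):v+70,u-60:u+60]=(g<45)[max(v-70,0):v+70,u-60:u+60]
print(k.sum(), rect(m,k,.099))
E
```

```text
t= 1.1 pos [ 0.4508 -0.2219  0.2266] rpy [ 3.1412e+00  7.0000e-04 -3.0871e+00] F [ 0.1 -0.3  0.4] w 0.0875
go: [ 0.003 -0.     0.422] [0.001 0.001 0.009]
[251.9732935  174.70588063]Traceback (most recent call last):
  File "<stdin>", line 7, in <module>
  File "h.py", line 15, in rect
    c=max(cs,key=cv2.contourArea)
ValueError: max() iterable argument is empty
```

View pics/w1.png

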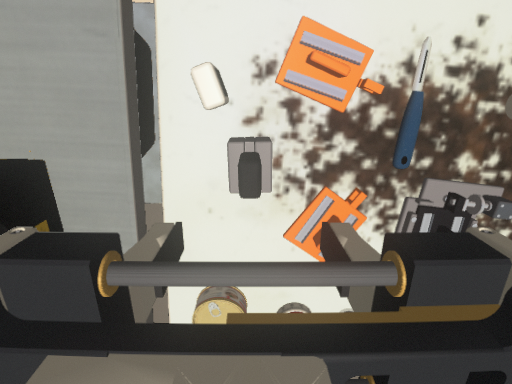

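Wrist view: the black key is at (250,173), in the stand at (250,165), directly beneath the tool. The white decoy is at (210,86), and the slicer is partly visible at (460,215).

```bash
python3 - <<'E'
from h import *
m=optics.camera_model("wrist"); im=cv2.imread("pics/w1.png")
g=cv2.cvtColor(im,cv2.COLOR_BGR2GRAY)
print(g[130:202:4,226:276:3])
for T in (30,40,50,60,75):
    k=np.zeros(g.shape,np.uint8); k[130:205,225:280]=(g<T)[130:205,225:280]
    if k.sum(): print(T,k.sum(), rect(m,k,.099))
k=np.zeros(g.shape,np.uint8); k[130:205,220:285]=(g<150)[130:205,220:285]; print(rect(m,k,.044))
E
```

```text
[[234 233 232 232 229 229 227 227 225 222 222 214 219 226 227 227 228]
 [233 233 232 231 231 229 229 228 227 223 214 145 186 217 220 220 222]
 [233 193  92  90  92  91  90  90  87  88  88  87  86  89  86 179 204]
 [230 127 129 133 133 136  95 165 160 160 137 140 138 139 142 129 216]
 [231 155 157 160 157 161 102 158 159 158 148 154 156 156 157 129 224]
 [234 153 156 159 158 159 102 157 156 156 145 155 155 158 157 129 216]
 [233 151 156 158 158  69  71  69  67  68  66 146 156 157 155 127 197]
 [233 146 155 156 159  71  71  69  66  67  66  65 154 156 156 128 148]
 [232 143 155 157 125  72  71  71  72  72  69  66 154 155 156 126 118]
 [233 138 154 156  73  77  74  75  75  74  75  68 154 154 155 127 113]
 [232 135 154 155  75  73  75  75  76  77  75  67 152 153 154 127 193]
 [232 134 153 155  88  75  75  75  75  76  74  68 153 154 153 128 214]
 [231 134 153 153  87  76  77  76  77  74  75  70 152 152 152 126 213]
 [231 130 153 154 107  76  77  78  76  76  75  71 150 152 151 127 215]
 [231 121 153 153 109  75  76  76  76  75  74  71 150 151 151 128 192]
 [229 147 153 153 153  75  75  76  75  74  74  72 151 152 151 132 215]
 [231 231 232 231 231  75  78  77  76  76  75  73 228 224 228 224 196]
 [231 232 230 231 230 200 145 147 147 147 169 221 227 226 225 225 221]]
75 478 ((446.6105651855469, -226.81690979003906), (48.82598114013672, 23.449281692504883), 3.5945801734924316)
((451.8202209472656, -219.63177490234375), (83.04014587402344, 68.31846618652344), 4.2328972816467285)
```

```bash
python3 - <<'E'
from h import *
m=optics.camera_model("wrist"); im=cv2.imread("pics/w1.png"); g=cv2.cvtColor(im,cv2.COLOR_BGR2GRAY)
P=[]
for v in range(168,196,3):
    r=g[v,228:272].astype(int); i=np.where(r<110)[0]; P.append([plane(m,(228+i[0]-.5,v),.099),plane(m,(228+i[-1]+.5,v),.099)])
P=np.array(P); c=P.mean(1); print(np.polyfit(c[:,0],c[:,1],1)); print(P[:,0,1]-P[:,1,1]); print(c)
for v in (163,165,167,197,198,199,200): print(v,plane(m,(250,v),.099))
# stand side edges at z=.044
Q=[]
for v in range(150,188,4):
    r=g[v,215:285].astype(int); i=np.where(r<190)[0]; Q.append([plane(m,(215+i[0]-.5,v),.044),plane(m,(215+i[-1]+.5,v),.044)])
print(np.array(Q).round(4))
for v in range(134,145): print(v,g[v,240:260:4],plane(m,(250,v),.044)) if v in(138,140,142) else 0
E
```

```text
[ 0.05603754 -0.25132734]
[-0.0254299  -0.02551636 -0.02560364 -0.02569174 -0.02578068 -0.02587047
 -0.02596112 -0.02496696 -0.023966   -0.02186479]
[[ 0.43932166 -0.22669026]
 [ 0.44260597 -0.22652209]
 [ 0.44591257 -0.22635281]
 [ 0.44924177 -0.22618238]
 [ 0.45259391 -0.22601081]
 [ 0.4559693  -0.22583806]
 [ 0.45936828 -0.22566412]
 [ 0.4627623  -0.22494614]
 [ 0.46623831 -0.22531261]
 [ 0.46970998 -0.225135  ]]
163 [ 0.43387025 -0.22644113]
165 [ 0.43603287 -0.22632919]
167 [ 0.43820513 -0.22621676]
197 [ 0.47200858 -0.22446799]
198 [ 0.47317686 -0.22440757]
199 [ 0.47434796 -0.22434702]
200 [ 0.47552188 -0.22428631]
[[[ 0.4318 -0.256 ]
  [ 0.4284 -0.1916]]

 [[ 0.4368 -0.2559]
  [ 0.433  -0.1849]]

 [[ 0.4418 -0.2545]
  [ 0.4382 -0.1857]]

 [[ 0.4469 -0.2543]
  [ 0.4433 -0.1853]]

 [[ 0.4521 -0.2542]
  [ 0.4484 -0.1848]]

 [[ 0.4573 -0.2541]
  [ 0.4535 -0.1818]]

 [[ 0.4626 -0.2539]
  [ 0.4587 -0.1814]]

 [[ 0.4678 -0.2525]
  [ 0.464  -0.1809]]

 [[ 0.4732 -0.2523]
  [ 0.4694 -0.1804]]

 [[ 0.4786 -0.2522]
  [ 0.4747 -0.1799]]]
138 [89 90 89 87 88] [ 0.41543087 -0.22764474]
140 [91 91 88 88 89] [ 0.4178748  -0.22751815]
142 [134  95 167 160 137] [ 0.42032897 -0.22739104]
```

```bash
python3 -c "
from h import *
go(.4515,-.226,.05,-np.pi+.056)"
```

```text
t= 1.15 pos [ 0.45   -0.2234  0.2265] rpy [ 3.1414 -0.     -3.0875] F [-0.5 -0.   0.8] w 0.0876
go: [-0.004 -0.009  0.588] [ 0.    -0.    -0.004]
```

play_rows([
  {"tx": -0.004, "ty": -0.009, "tz": 0.17, "wx": 0, "wy": 0, "wz": 0, "jaw": 0.4},
  {"tx": -0.004, "ty": -0.009, "tz": 0.34, "wx": 0, "wy": 0, "wz": 0, "jaw": 0.4},
  {"tx": -0.004, "ty": -0.009, "tz": 0.48, "wx": 0, "wy": 0, "wz": 0, "jaw": 0.4},
  {"tx": -0.004, "ty": -0.009, "tz": 0.56, "wx": 0, "wy": 0, "wz": 0, "jaw": 0.4},
  {"tx": -0.004, "ty": -0.009, "tz": 0.588, "wx": 0, "wy": 0, "wz": 0, "jaw": 0.4},
])

```text
time: 1.65
ee_pos: [0.448, -0.2287, 0.0473]
tcp_rot: [3.141, -0.005, -3.093]
force: [-0.2, -0.3, 0.3]
width: 0.0617
gripper_force: 0.0
```

```bash
python3 -c "
from h import *
go(.4515,-.226,.05,-np.pi+.056)"
```

```text
t= 1.65 pos [ 0.448  -0.2287  0.0473] rpy [ 3.1406 -0.0054 -3.0932] F [-0.2 -0.3  0.3] w 0.0617
go: [-0.012  0.008 -0.009] [ 0.002 -0.01  -0.014]
```

play_rows([
  {"tx": 0, "ty": 0, "tz": 0, "wx": 0, "wy": 0, "wz": 0, "jaw": 0.4},
  {"tx": 0, "ty": 0, "tz": 0, "wx": 0, "wy": 0, "wz": 0, "jaw": -1},
  {"tx": 0, "ty": 0, "tz": 0, "wx": 0, "wy": 0, "wz": 0, "jaw": -1},
  {"tx": 0, "ty": 0, "tz": 0, "wx": 0, "wy": 0, "wz": 0, "jaw": -1},
  {"tx": 0, "ty": 0, "tz": 0, "wx": 0, "wy": 0, "wz": 0, "jaw": -1},
])

```text
time: 2.15
ee_pos: [0.4511, -0.2281, 0.0511]
tcp_rot: [-3.141, 0.002, -3.091]
force: [-0.3, 0.0, 0.0]
width: 0.0351
gripper_force: 0.0
```

play_rows([
  {"tx": 0, "ty": 0, "tz": 0, "wx": 0, "wy": 0, "wz": 0, "jaw": -1},
  {"tx": 0, "ty": 0, "tz": 0, "wx": 0, "wy": 0, "wz": 0, "jaw": -1},
])

```text
time: 2.35
ee_pos: [0.4508, -0.2272, 0.0507]
tcp_rot: [3.141, 0.001, -3.092]
force: [-2.0, 8.2, 6.7]
width: 0.024
gripper_force: 30.0
```

```bash
python3 -c "
from h import *
go(.4515,-.226,.18,-np.pi+.056); print(robot.sense()['gripper_force'])"
```

```text
t= 2.35 pos [ 0.4508 -0.2272  0.0507] rpy [ 3.1406e+00  8.0000e-04 -3.0915e+00] F [-2.   8.2  6.7] w 0.024
go: [-0.003  0.004 -0.431] [ 0.002  0.002 -0.011]
29.95962917804718
```

play_rows([
  {"tx": 0, "ty": 0, "tz": -0.08, "wx": 0, "wy": 0, "wz": 0, "jaw": -1},
  {"tx": 0, "ty": 0, "tz": -0.24, "wx": 0, "wy": 0, "wz": 0, "jaw": -1},
  {"tx": 0, "ty": 0, "tz": -0.4, "wx": 0, "wy": 0, "wz": 0, "jaw": -1},
  {"tx": 0, "ty": 0, "tz": -0.5, "wx": 0, "wy": 0, "wz": 0, "jaw": -1},
  {"tx": 0, "ty": 0.15, "tz": -0.5, "wx": 0, "wy": 0, "wz": 0, "jaw": -1},
])

```text
time: 2.85
ee_pos: [0.4511, -0.1858, 0.2048]
tcp_rot: [-3.139, 0.008, -3.095]
force: [1.2, 1.3, -0.7]
width: 0.0241
gripper_force: 30.0
```

```bash
python3 -c "
from h import *
go(.46,.07,.2,-np.pi-.04); print(robot.sense()['gripper_force'])"
```

```text
t= 2.85 pos [ 0.4511 -0.1858  0.2048] rpy [-3.1392  0.0077 -3.0952] F [ 1.2  1.3 -0.7] w 0.0241
go: [-0.069  0.85   0.015] [-0.004  0.015  0.165]
29.979817271232605
```

play_rows([
  {"tx": -0.05, "ty": 0.84, "tz": 0, "wx": 0, "wy": 0, "wz": 0.165, "jaw": -1},
  {"tx": -0.05, "ty": 0.84, "tz": 0, "wx": 0, "wy": 0, "wz": 0.165, "jaw": -1},
  {"tx": -0.05, "ty": 0.84, "tz": 0, "wx": 0, "wy": 0, "wz": 0.165, "jaw": -1},
  {"tx": -0.05, "ty": 0.84, "tz": 0, "wx": 0, "wy": 0, "wz": 0.165, "jaw": -1},
  {"tx": -0.05, "ty": 0.84, "tz": 0, "wx": 0, "wy": 0, "wz": 0.165, "jaw": -1},
])

```text
time: 3.35
ee_pos: [0.45, 0.0688, 0.2005]
tcp_rot: [3.141, 0.001, 3.105]
force: [2.1, -1.3, -1.0]
width: 0.0241
gripper_force: 30.0
```

play_rows([
  {"tx": 0, "ty": 0, "tz": 0, "wx": 0, "wy": 0, "wz": 0, "jaw": -1},
  {"tx": 0, "ty": 0, "tz": 0, "wx": 0, "wy": 0, "wz": 0, "jaw": -1},
])

```text
time: 3.55
ee_pos: [0.4503, 0.0681, 0.2001]
tcp_rot: [-3.141, -0.0, 3.109]
force: [0.1, 0.1, -0.6]
width: 0.0238
gripper_force: 30.0
```

```bash
python3 - <<'E'
from h import *
go(.46,.07,.2,-np.pi-.04)
im=optics.capture("wrist")[:,:,::-1].copy(); cv2.imwrite("pics/w2.png",im)
import pickle; pickle.dump(optics.camera_model("wrist"),open("w2.pkl","wb"))
cv2.imwrite("pics/w2b.png",cv2.resize(im[:290,100:460],(800,644),interpolation=cv2.INTER_CUBIC)[:600])
E
```

```text
t= 3.55 pos [0.4503 0.0681 0.2001] rpy [-3.1414e+00 -4.0000e-04  3.1087e+00] F [ 0.1  0.1 -0.6] w 0.0238
go: [-0.032  0.007  0.   ] [-0.    -0.001  0.014]
```

View pics/w2b.png

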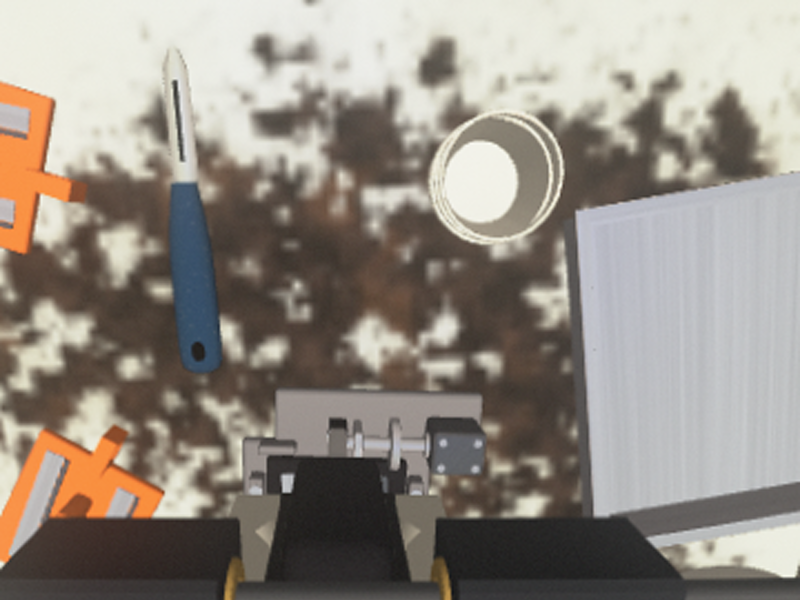

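Wrist view: the slicer edge is at row 390. Along the bar are the eye at (338,437), lug (357,440), collar (395,443) and housing (457,445). Now an enlarged crop for the fit.

```bash
python3 - <<'E'
from h import *
im=cv2.imread("pics/w2.png")
cv2.imwrite("pics/w2c.png",cv2.resize(im[170:230,200:330],(780,360),interpolation=cv2.INTER_CUBIC))
E
```

```text
(no output)
```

View pics/w2c.png

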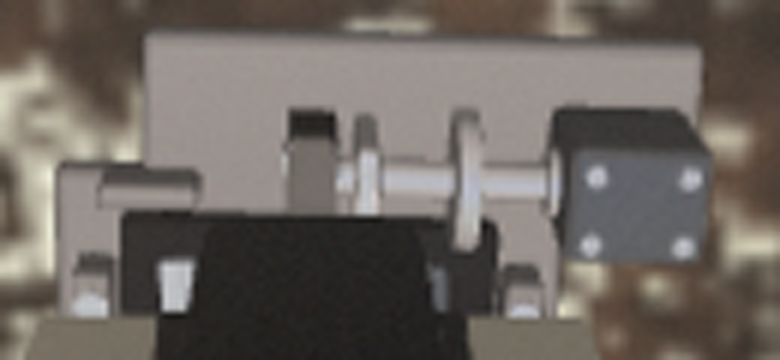

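```bash
python3 - <<'E'
from h import *
import pickle; m=pickle.load(open("w2.pkl","rb"))
f=lambda X,Y,z:plane(m,(200+(X+.5)/6-.5,170+(Y+.5)/6-.5),z)*1000
q=lambda n,*a:print(n,f(*a).round(1))
q("plate L",148,35,.010);q("plate R",697,46,.010)
for X,Y in [(570,150),(710,152),(570,262),(708,262)]: q("hous",X,Y,.042)
q("hous c",639,206,.042)
q("bar L",410,180,.030);q("bar R",535,183,.030)
q("collar -y face at bar",455,180,.027);q("collar +y",482,182,.027)
q("lug right top",378,150,.035); q("lug left top",358,150,.035);q("lug right at bar",382,180,.028)
q("eye tongue L",290,180,.034);q("eye tongue R",337,180,.034)
E
```

```text
plate L [463.8  30.5]
plate R [470.6 150. ]
hous [482.1 117.7]
hous [483.5 146. ]
hous [506.7 118. ]
hous [507.7 146.6]
hous c [494.7 131.9]
bar L [491.9  85.8]
bar R [493.5 112.2]
collar -y face at bar [493.4  95.6]
collar +y [494.1 101.3]
lug right top [483.2  79.1]
lug left top [483.  75.]
lug right at bar [492.5  80. ]
eye tongue L [489.5  60.7]
eye tongue R [489.9  70.4]
```

```bash
python3 -c "
from h import *
go(.4913,.0876,.105,-np.pi-.057)"
```

```text
t= 3.6 pos [0.4503 0.0671 0.2   ] rpy [-3.1414e+00 -6.0000e-04  3.1068e+00] F [ 0.1 -1.1 -1.5] w 0.0241
go: [-0.135  0.073  0.317] [-0.    -0.001  0.042]
```

play_rows([
  {"tx": -0.135, "ty": 0.072, "tz": 0, "wx": 0, "wy": 0, "wz": 0.045, "jaw": -1},
  {"tx": -0.135, "ty": 0.072, "tz": 0.15, "wx": 0, "wy": 0, "wz": 0.045, "jaw": -1},
  {"tx": -0.135, "ty": 0.072, "tz": 0.3, "wx": 0, "wy": 0, "wz": 0.045, "jaw": -1},
  {"tx": -0.135, "ty": 0.072, "tz": 0.317, "wx": 0, "wy": 0, "wz": 0.045, "jaw": -1},
  {"tx": -0.135, "ty": 0.072, "tz": 0.317, "wx": 0, "wy": 0, "wz": 0.045, "jaw": -1},
])

```text
time: 4.1
ee_pos: [0.4915, 0.0853, 0.1048]
tcp_rot: [-3.139, -0.002, 3.08]
force: [0.6, 0.1, -0.1]
width: 0.0239
gripper_force: 30.0
```

```bash
python3 - <<'E'
from h import *
go(.4913,.0876,.061,-np.pi-.057)
a=optics.capture("scene")[:,:,::-1]
m=optics.camera_model("scene"); s=robot.sense()
u,v=proj(m,[.492,.0876,.05]).astype(int)
A=cv2.resize(a[v-38:v+38,u-50:u+50],(700,532),interpolation=cv2.INTER_CUBIC)
cv2.imwrite("pics/s2.png",A); print(u,v)
E
```

```text
t= 4.1 pos [0.4915 0.0853 0.1048] rpy [-3.1394e+00 -2.2000e-03  3.0802e+00] F [ 0.6  0.1 -0.1] w 0.0239
go: [0.001 0.008 0.146] [-0.004 -0.004 -0.008]
253 206
```

View pics/s2.png

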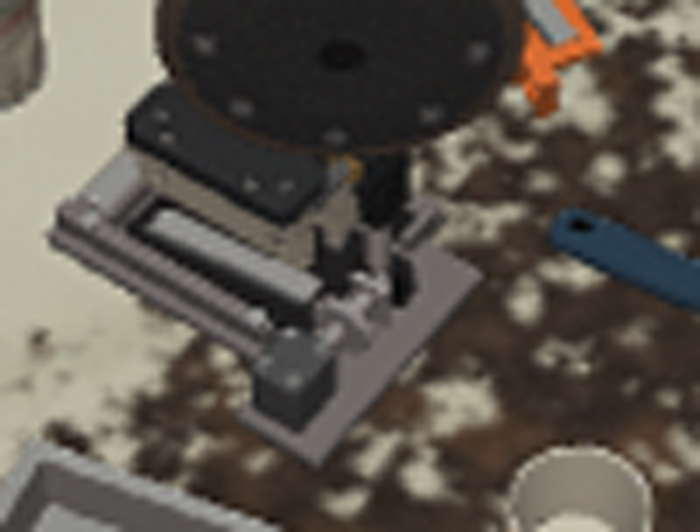

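The scene crop shows the fork hanging over the bar at about (375,260), near the collar at (360,300), with the housing at (295,380). Descending with a force check.

play_rows([
  {"tx": 0, "ty": 0.005, "tz": 0.04, "wx": 0, "wy": 0, "wz": 0, "jaw": -1},
  {"tx": 0, "ty": 0.005, "tz": 0.06, "wx": 0, "wy": 0, "wz": 0, "jaw": -1},
  {"tx": 0, "ty": 0.005, "tz": 0.08, "wx": 0, "wy": 0, "wz": 0, "jaw": -1},
  {"tx": 0, "ty": 0.005, "tz": 0.085, "wx": 0, "wy": 0, "wz": 0, "jaw": -1},
  {"tx": 0, "ty": 0.005, "tz": 0.085, "wx": 0, "wy": 0, "wz": 0, "jaw": -1},
])

```text
time: 4.65
ee_pos: [0.4919, 0.0884, 0.0795]
tcp_rot: [-3.141, -0.0, 3.082]
force: [0.4, 0.2, -0.5]
width: 0.0239
gripper_force: 30.0
```

play_rows([
  {"tx": 0, "ty": 0, "tz": 0.02, "wx": 0, "wy": 0, "wz": 0, "jaw": -1},
  {"tx": 0, "ty": 0, "tz": 0.04, "wx": 0, "wy": 0, "wz": 0, "jaw": -1},
  {"tx": 0, "ty": 0, "tz": 0.06, "wx": 0, "wy": 0, "wz": 0, "jaw": -1},
  {"tx": 0, "ty": 0, "tz": 0.06, "wx": 0, "wy": 0, "wz": 0, "jaw": -1},
])

```text
time: 5.05
ee_pos: [0.4931, 0.0886, 0.063]
tcp_rot: [-3.142, 0.002, 3.083]
force: [-4.5, -1.8, 19.5]
width: 0.0237
gripper_force: 30.0
```

Contact of 19.5 N with the tips at about 16 mm: probably the +x tine on the insert plate's edge, which is 18 mm high. I'll raise the fork and shift it away from the insert.

play_rows([
  {"tx": 0, "ty": 0, "tz": -0.018, "wx": 0, "wy": 0, "wz": 0, "jaw": -1},
  {"tx": 0.007, "ty": 0, "tz": -0.018, "wx": 0, "wy": 0, "wz": 0, "jaw": -1},
  {"tx": 0.007, "ty": 0, "tz": -0.018, "wx": 0, "wy": 0, "wz": 0, "jaw": -1},
  {"tx": 0.007, "ty": 0, "tz": -0.018, "wx": 0, "wy": 0, "wz": 0, "jaw": -1},
])

```text
time: 5.45
ee_pos: [0.4896, 0.0885, 0.0665]
tcp_rot: [-3.141, -0.001, 3.082]
force: [-0.1, 0.3, -0.9]
width: 0.0239
gripper_force: 30.0
```

```bash
python3 - <<'E'
from h import *
go(.4893,.0876,.061,-np.pi-.057)
im=optics.capture("wrist")[:,:,::-1].copy()
cv2.imwrite("pics/w3.png",im)
cv2.imwrite("pics/w3b.png",cv2.resize(im[120:270,170:370],(800,600),interpolation=cv2.INTER_CUBIC))
E
```

```text
t= 5.45 pos [0.4896 0.0885 0.0665] rpy [-3.1413e+00 -6.0000e-04  3.0817e+00] F [-0.1  0.3 -0.9] w 0.0239
go: [ 0.001 -0.003  0.018] [-0.001 -0.001 -0.006]
```

View pics/w3b.png

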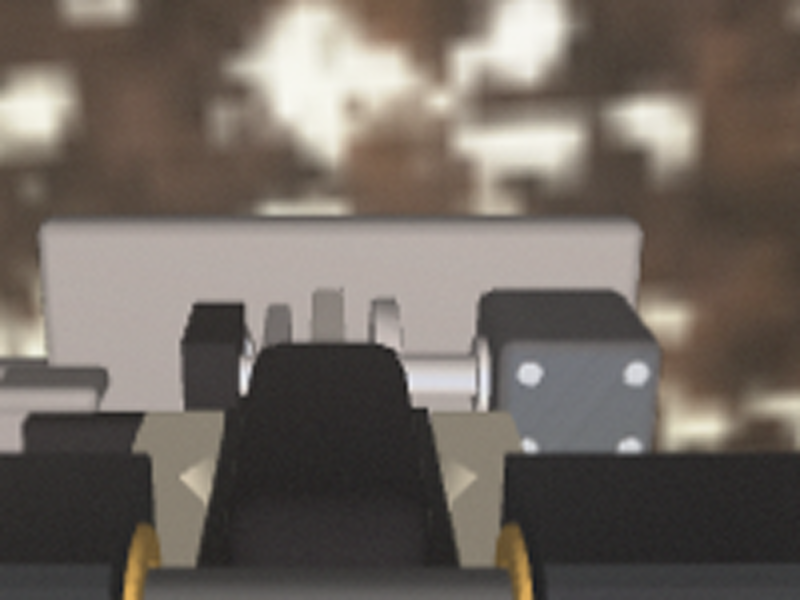

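The crop shows the fork at (327,315) between the lug (278,325) and the collar (385,325), astride the bar and free of contact, about 5.5 mm from the collar. Pushing +y.

play_rows([
  {"tx": 0, "ty": 0.015, "tz": 0, "wx": 0, "wy": 0, "wz": 0, "jaw": -1},
  {"tx": 0, "ty": 0.025, "tz": 0, "wx": 0, "wy": 0, "wz": 0, "jaw": -1},
  {"tx": 0, "ty": 0.035, "tz": 0, "wx": 0, "wy": 0, "wz": 0, "jaw": -1},
  {"tx": 0, "ty": 0.043, "tz": 0, "wx": 0, "wy": 0, "wz": 0, "jaw": -1},
  {"tx": 0, "ty": 0.043, "tz": 0, "wx": 0, "wy": 0, "wz": 0, "jaw": -1},
])

```text
time: 6.0
ee_pos: [0.4904, 0.1007, 0.0667]
tcp_rot: [-3.14, -0.001, 3.082]
force: [2.0, -6.1, -1.4]
width: 0.0237
gripper_force: 30.0
```

play_rows([
  {"tx": 0, "ty": 0.01, "tz": 0, "wx": 0, "wy": 0, "wz": 0, "jaw": -1},
  {"tx": 0, "ty": 0.02, "tz": 0, "wx": 0, "wy": 0, "wz": 0, "jaw": -1},
  {"tx": 0, "ty": 0.024, "tz": 0, "wx": 0, "wy": 0, "wz": 0, "jaw": -1},
  {"tx": 0, "ty": 0.024, "tz": 0, "wx": 0, "wy": 0, "wz": 0, "jaw": -1},
])

```text
time: 6.4
ee_pos: [0.4908, 0.1074, 0.0667]
tcp_rot: [-3.139, -0.001, 3.082]
force: [4.1, -8.6, -0.6]
width: 0.0239
gripper_force: 30.0
```

```bash
python3 - <<'E'
from h import *
go(.4893,.0876,.061,-np.pi-.057)
im=optics.capture("wrist")[:,:,::-1].copy()
cv2.imwrite("pics/w4.png",im)
cv2.imwrite("pics/w4b.png",np.hstack([cv2.resize(im[150:260,140:360],(800,400),interpolation=cv2.INTER_CUBIC)]))
E
```

```text
t= 6.4 pos [0.4908 0.1074 0.0667] rpy [-3.1389e+00 -1.2000e-03  3.0821e+00] F [ 4.1 -8.6 -0.6] w 0.0239
go: [ 0.001 -0.066  0.019] [-0.005 -0.002 -0.005]
```

View pics/w4b.png

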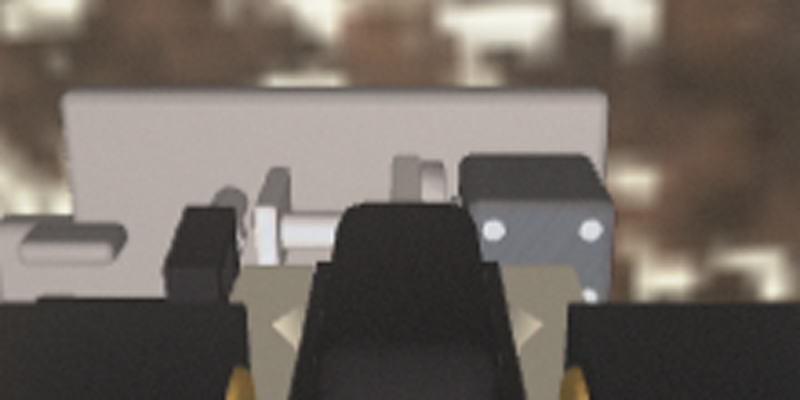

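The tongue with the eye (203,250) has risen above the plunger and the bar is pushed clear, so the insert is free. Backing the fork off, then lifting.

play_rows([
  {"tx": 0, "ty": -0.02, "tz": 0, "wx": 0, "wy": 0, "wz": 0, "jaw": -1},
  {"tx": 0, "ty": -0.04, "tz": 0, "wx": 0, "wy": 0, "wz": 0, "jaw": -1},
  {"tx": 0, "ty": -0.06, "tz": 0, "wx": 0, "wy": 0, "wz": 0, "jaw": -1},
  {"tx": 0, "ty": -0.065, "tz": 0, "wx": 0, "wy": 0, "wz": 0, "jaw": -1},
  {"tx": 0, "ty": -0.065, "tz": 0, "wx": 0, "wy": 0, "wz": 0, "jaw": -1},
])

```text
time: 6.95
ee_pos: [0.4901, 0.0893, 0.067]
tcp_rot: [3.141, 0.0, 3.081]
force: [-0.6, 0.6, -0.5]
width: 0.0238
gripper_force: 30.0
```

play_rows([
  {"tx": 0, "ty": 0, "tz": -0.05, "wx": 0, "wy": 0, "wz": 0, "jaw": -1},
  {"tx": 0, "ty": 0, "tz": -0.13, "wx": 0, "wy": 0, "wz": 0, "jaw": -1},
  {"tx": 0, "ty": 0, "tz": -0.28, "wx": 0, "wy": 0, "wz": 0, "jaw": -1},
  {"tx": 0, "ty": 0, "tz": -0.4, "wx": 0, "wy": 0, "wz": 0, "jaw": -1},
  {"tx": 0, "ty": 0, "tz": -0.45, "wx": 0, "wy": 0, "wz": 0, "jaw": -1},
])

```text
time: 7.45
ee_pos: [0.4916, 0.0903, 0.206]
tcp_rot: [3.139, 0.005, 3.083]
force: [0.5, 1.8, -1.7]
width: 0.0239
gripper_force: 30.0
```

```bash
python3 - <<'E'
from h import *
go(.4508,-.2275,.2,-np.pi+.05)
E
```

```text
t= 7.45 pos [0.4916 0.0903 0.206 ] rpy [3.1388 0.0051 3.0825] F [ 0.5  1.8 -1.7] w 0.0239
go: [ 0.073 -1.066  0.016] [ 0.005  0.01  -0.208]
```

play_rows([
  {"tx": 0.07, "ty": -1, "tz": 0, "wx": 0, "wy": 0, "wz": -0.208, "jaw": -1},
  {"tx": 0.07, "ty": -1, "tz": 0, "wx": 0, "wy": 0, "wz": -0.208, "jaw": -1},
  {"tx": 0.07, "ty": -1, "tz": 0, "wx": 0, "wy": 0, "wz": -0.208, "jaw": -1},
  {"tx": 0.07, "ty": -1, "tz": 0, "wx": 0, "wy": 0, "wz": -0.208, "jaw": -1},
  {"tx": 0.07, "ty": -1, "tz": 0, "wx": 0, "wy": 0, "wz": -0.208, "jaw": -1},
])

```text
time: 7.95
ee_pos: [0.4574, -0.16, 0.2024]
tcp_rot: [3.141, 0.001, -3.092]
force: [2.3, -0.2, -0.0]
width: 0.0239
gripper_force: 30.0
```

```bash
python3 - <<'E'
from h import *
go(.4508,-.2275,.13,-np.pi+.05)
E
```

```text
t= 7.95 pos [ 0.4574 -0.16    0.2024] rpy [ 3.1414e+00  1.3000e-03 -3.0915e+00] F [ 2.3 -0.2 -0. ] w 0.0239
go: [ 0.033 -0.224  0.241] [0.    0.002 0.   ]
```

play_rows([
  {"tx": 0.02, "ty": -0.224, "tz": 0, "wx": 0, "wy": 0, "wz": 0, "jaw": -1},
  {"tx": 0.02, "ty": -0.224, "tz": 0, "wx": 0, "wy": 0, "wz": 0, "jaw": -1},
  {"tx": 0.02, "ty": -0.224, "tz": 0.15, "wx": 0, "wy": 0, "wz": 0, "jaw": -1},
  {"tx": 0.02, "ty": -0.224, "tz": 0.241, "wx": 0, "wy": 0, "wz": 0, "jaw": -1},
  {"tx": 0.02, "ty": -0.224, "tz": 0.241, "wx": 0, "wy": 0, "wz": 0, "jaw": -1},
])

```text
time: 8.45
ee_pos: [0.4523, -0.2256, 0.1262]
tcp_rot: [3.14, -0.007, -3.094]
force: [-1.0, 1.0, -1.9]
width: 0.0242
gripper_force: 30.0
```

play_rows([
  {"tx": 0, "ty": 0, "tz": 0, "wx": 0, "wy": 0, "wz": 0, "jaw": -1},
])

```text
time: 8.55
ee_pos: [0.4554, -0.2261, 0.1302]
tcp_rot: [-3.141, -0.001, -3.092]
force: [-0.1, 0.2, -0.2]
width: 0.0239
gripper_force: 30.0
```

```bash
python3 - <<'E'
from h import *
go(.4509,-.2275,.095,-np.pi+.05)
m=optics.camera_model("wrist"); im=optics.capture("wrist")[:,:,::-1].copy(); cv2.imwrite("pics/w5.png",im)
go(.4509,-.2275,.095,-np.pi+.05)
g=cv2.cvtColor(im,cv2.COLOR_BGR2GRAY); 
for P in ([.4325,-.2275,.044],[.4185,-.2275,.044],[.46,-.2275,.083]): print(proj(m,P).round(1))
E
```

```text
t= 8.55 pos [ 0.4554 -0.2261  0.1302] rpy [-3.1412e+00 -5.0000e-04 -3.0918e+00] F [-0.1  0.2 -0.2] w 0.0239
go: [ 0.015 -0.004  0.118] [-0.001 -0.001 -0.   ]
t= 8.6 pos [ 0.4561 -0.2261  0.1311] rpy [-3.1408e+00  1.5000e-03 -3.0916e+00] F [-0.   0.6 -0.1] w 0.0241
go: [ 0.018 -0.004  0.12 ] [-0.002  0.003 -0.   ]
[251.9 166.3]
[252.7 151. ]
[250.3 211.2]
```

play_rows([
  {"tx": 0.016, "ty": -0.004, "tz": 0, "wx": 0, "wy": 0, "wz": 0, "jaw": -1},
  {"tx": 0.016, "ty": -0.004, "tz": 0.06, "wx": 0, "wy": 0, "wz": 0, "jaw": -1},
  {"tx": 0.016, "ty": -0.004, "tz": 0.12, "wx": 0, "wy": 0, "wz": 0, "jaw": -1},
  {"tx": 0.016, "ty": -0.004, "tz": 0.14, "wx": 0, "wy": 0, "wz": 0, "jaw": -1},
  {"tx": 0.016, "ty": -0.004, "tz": 0.15, "wx": 0, "wy": 0, "wz": 0, "jaw": -1},
])

```text
time: 9.1
ee_pos: [0.4503, -0.2272, 0.0852]
tcp_rot: [3.141, 0.0, -3.092]
force: [-1.1, 4.1, 2.4]
width: 0.0236
gripper_force: 30.0
```

play_rows([
  {"tx": 0, "ty": 0, "tz": 0.005, "wx": 0, "wy": 0, "wz": 0, "jaw": -1},
])

```text
time: 9.2
ee_pos: [0.4506, -0.2272, 0.084]
tcp_rot: [3.141, 0.001, -3.092]
force: [-1.5, 6.0, 1.9]
width: 0.0236
gripper_force: 30.0
```

play_rows([
  {"tx": 0, "ty": 0.007, "tz": 0, "wx": 0, "wy": 0, "wz": 0, "jaw": -1},
  {"tx": 0, "ty": 0.007, "tz": 0.01, "wx": 0, "wy": 0, "wz": 0, "jaw": -1},
  {"tx": 0, "ty": 0.007, "tz": 0.02, "wx": 0, "wy": 0, "wz": 0, "jaw": -1},
  {"tx": 0, "ty": 0.007, "tz": 0.03, "wx": 0, "wy": 0, "wz": 0, "jaw": -1},
])

```text
time: 9.6
ee_pos: [0.4502, -0.2256, 0.0741]
tcp_rot: [-3.141, 0.0, -3.093]
force: [-0.7, -0.1, -0.9]
width: 0.024
gripper_force: 30.0
```

Contact-free; continuing down.

play_rows([
  {"tx": 0, "ty": 0, "tz": 0.02, "wx": 0, "wy": 0, "wz": 0, "jaw": -1},
  {"tx": 0, "ty": 0, "tz": 0.04, "wx": 0, "wy": 0, "wz": 0, "jaw": -1},
  {"tx": 0, "ty": 0, "tz": 0.06, "wx": 0, "wy": 0, "wz": 0, "jaw": -1},
  {"tx": 0, "ty": 0, "tz": 0.07, "wx": 0, "wy": 0, "wz": 0, "jaw": -1},
  {"tx": 0, "ty": 0, "tz": 0.07, "wx": 0, "wy": 0, "wz": 0, "jaw": -1},
])

```text
time: 10.1
ee_pos: [0.4496, -0.2254, 0.0525]
tcp_rot: [3.141, -0.001, -3.093]
force: [-0.2, -0.1, -1.3]
width: 0.0239
gripper_force: 30.0
```

play_rows([
  {"tx": 0, "ty": 0, "tz": 0.005, "wx": 0, "wy": 0, "wz": 0, "jaw": -1},
  {"tx": 0, "ty": 0, "tz": 0.008, "wx": 0, "wy": 0, "wz": 0, "jaw": -1},
])

```text
time: 10.3
ee_pos: [0.4502, -0.2255, 0.0508]
tcp_rot: [-3.142, 0.0, -3.093]
force: [-0.5, 0.2, -1.3]
width: 0.0237
gripper_force: 30.0
```

play_rows([
  {"tx": 0, "ty": 0, "tz": 0.004, "wx": 0, "wy": 0, "wz": 0, "jaw": -1},
  {"tx": 0, "ty": 0, "tz": 0.004, "wx": 0, "wy": 0, "wz": 0, "jaw": -1},
])

```text
time: 10.5
ee_pos: [0.4502, -0.2255, 0.0498]
tcp_rot: [-3.141, 0.0, -3.092]
force: [-0.6, -0.6, 1.2]
width: 0.0237
gripper_force: 30.0
```

Seated (Fz turned positive). Opening, then rising.

play_rows([
  {"tx": 0, "ty": 0, "tz": 0, "wx": 0, "wy": 0, "wz": 0, "jaw": 0.3},
  {"tx": 0, "ty": 0, "tz": 0, "wx": 0, "wy": 0, "wz": 0, "jaw": 0.3},
  {"tx": 0, "ty": 0, "tz": 0, "wx": 0, "wy": 0, "wz": 0, "jaw": 0.3},
  {"tx": 0, "ty": 0, "tz": 0, "wx": 0, "wy": 0, "wz": 0, "jaw": 0.3},
  {"tx": 0, "ty": 0, "tz": -0.05, "wx": 0, "wy": 0, "wz": 0, "jaw": 0.3},
])

```text
time: 11.0
ee_pos: [0.4487, -0.2252, 0.0632]
tcp_rot: [3.141, -0.003, -3.093]
force: [-0.2, -0.7, -0.4]
width: 0.0553
gripper_force: 0.0
```

play_rows([
  {"tx": 0, "ty": 0, "tz": -0.12, "wx": 0, "wy": 0, "wz": 0, "jaw": 0.4},
  {"tx": 0, "ty": 0, "tz": -0.28, "wx": 0, "wy": 0, "wz": 0, "jaw": 0.4},
  {"tx": 0, "ty": 0, "tz": -0.44, "wx": 0, "wy": 0, "wz": 0, "jaw": 0.4},
  {"tx": 0, "ty": 0, "tz": -0.55, "wx": 0, "wy": 0, "wz": 0, "jaw": 0.4},
  {"tx": 0, "ty": 0, "tz": -0.55, "wx": 0, "wy": 0, "wz": 0, "jaw": 0.4},
])

```text
time: 11.5
ee_pos: [0.4526, -0.2263, 0.2351]
tcp_rot: [-3.139, 0.009, -3.092]
force: [0.4, 0.2, -0.7]
width: 0.0616
gripper_force: 0.0
```

```bash
python3 - <<'E'
from h import *
m=optics.camera_model("wrist"); im=optics.capture("wrist")[:,:,::-1].copy(); cv2.imwrite("pics/w6.png",im)
g=cv2.cvtColor(im,cv2.COLOR_BGR2GRAY); u,v=proj(m,[.4515,-.226,.099]); print(u,v)
P=[]
for y in range(int(v)-12,int(v)+12,3):
    r=g[y,int(u)-22:int(u)+23]; i=np.where(r<110)[0]
    if len(i): P.append([plane(m,(int(u)-22+i[0]-.5,y),.099),plane(m,(int(u)-22+i[-1]+.5,y),.099)])
P=np.array(P); c=P.mean(1); print(np.polyfit(c[:,0],c[:,1],1),c.round(4),(P[:,1,1]-P[:,0,1]).round(4))
col=g[int(v)-40:int(v)+40,int(u)]; print(col)
for y in np.where(np.abs(np.diff(col.astype(int)))>25)[0]: print(y+int(v)-40,plane(m,(u,y+int(v)-39.5),.099))
# slicer targets: C = slicer origin
a=-.057; R2=np.array([[np.cos(a),-np.sin(a)],[np.sin(a),np.cos(a)]]); C=np.array([.492,.0876])-R2@[-.064,.022]; print("slicer",C)
go(*(C+R2@[.006,0]),.2,-np.pi-.057)
E
```

```text
252.64436735196304 173.63715663271793
[ 0.02721277 -0.23809029] [[ 0.4373 -0.2263]
 [ 0.4406 -0.2262]
 [ 0.444  -0.226 ]
 [ 0.4473 -0.2258]
 [ 0.4508 -0.2256]
 [ 0.4542 -0.2255]
 [ 0.4577 -0.2259]
 [ 0.4611 -0.2257]] [0.0249 0.025  0.0251 0.0252 0.0252 0.0253 0.0243 0.0244]
[151  89  91  91  99 141 164 163 164 165 163 162 163 153 101  69  71  68
  72  66  69  69  69  70  74  75  78  77  77  78  78  78  77  78  77  80
  79  78  79  79  78  78  79  80  78  78  78  79  79  79  79  80  80  78
  79  78  77  78  85 151 234 234 234 233 233 233 234 232 233 231 231 231
 230 232 230 231 230 231 232 232]
133 [ 0.40772725 -0.22819648]
137 [ 0.41191841 -0.22798626]
146 [ 0.42148123 -0.22750653]
147 [ 0.42255535 -0.22745264]
191 [ 0.47231718 -0.22495475]
192 [ 0.47350926 -0.22489489]
slicer [0.55464274 0.0619897 ]
t= 11.55 pos [ 0.4513 -0.2257  0.2322] rpy [-3.1407  0.0053 -3.0925] F [-0.6  0.7 -1.1] w 0.0615
go: [-0.41   0.939  0.109] [-0.001  0.01   0.203]
```

The key is back where it stood, upright. Now the insert; first checking where the bucket is in relation to the pan.

```bash
cat >> h.py <<'E'
def go2(x,y,z,a,tilt):
    from scipy.spatial.transform import Rotation as R
    s=robot.sense(); Rt=R.from_euler("xyz",s["tcp_rot"]); G=R.from_euler("z",a)*R.from_euler("y",tilt)*R.from_euler("xyz",[np.pi,0,np.pi])
    print("t=",s["time"],"pos",s["ee_pos"].round(4),"F",s["force"].round(1),"w",round(s["width"],4))
    print("go2:",(Rt.inv().apply(np.array([x,y,z])-s["ee_pos"])/.3).round(3),(Rt.inv()*G).as_rotvec(degrees=True).round(2)/30)
C=np.array([.5546,.0620]); A=-.057
def sl(x,y): return C+np.array([[np.cos(A),-np.sin(A)],[np.sin(A),np.cos(A)]])@[x,y]
E
python3 - <<'E'
from h import *
mt,ms=optics.camera_model("top"),optics.camera_model("scene")
# bucket rim centre across two views
o1,d1=ray(mt,(195*.64,188*.64)); o2,d2=ray(ms,(217*.64,320*.64))
t=np.linalg.lstsq(np.array([d1,-d2]).T,o2-o1,rcond=None)[0]; print("rim c",o1+d1*t[0],o2+d2*t[1])
z=(o1+d1*t[0])[2]
for p in [(272,190),(195,250),(255,240)]: print(plane(mt,(p[0]*.64,p[1]*.64),z))
go2(*sl(.016,0),.117,A,np.radians(9))
E
```

```text
rim c [0.67824618 0.3245253  0.18244304] [0.68786357 0.32846673 0.1873782 ]
[0.67187154 0.20317803]
[0.57863126 0.32030589]
[0.592302   0.22787862]
t= 11.55 pos [ 0.4513 -0.2257  0.2322] F [-0.6  0.7 -1.1] w 0.0615
go2: [-0.442  0.935  0.385] [-0.017       0.31        0.20233333]
```

play_rows([
  {"tx": -0.41, "ty": 0.939, "tz": 0.1, "wx": 0, "wy": 0, "wz": 0.203, "jaw": -0.18},
  {"tx": -0.41, "ty": 0.939, "tz": 0.1, "wx": 0, "wy": 0, "wz": 0.203, "jaw": -0.18},
  {"tx": -0.41, "ty": 0.939, "tz": 0.1, "wx": 0, "wy": 0, "wz": 0.203, "jaw": -0.18},
  {"tx": -0.41, "ty": 0.939, "tz": 0.1, "wx": 0, "wy": 0, "wz": 0.203, "jaw": -0.18},
  {"tx": -0.41, "ty": 0.939, "tz": 0.1, "wx": 0, "wy": 0, "wz": 0.203, "jaw": -0.18},
])

```text
time: 12.05
ee_pos: [0.5379, 0.009, 0.204]
tcp_rot: [-3.141, -0.002, 3.084]
force: [0.8, -0.6, -0.2]
width: 0.0363
gripper_force: 0.0
```

```bash
python3 -c "
from h import *
go2(*sl(.016,0),.14,A,np.radians(9))"
```

```text
t= 12.05 pos [0.5379 0.009  0.204 ] F [ 0.8 -0.6 -0.2] w 0.0363
go2: [-0.099  0.18   0.213] [-0.00066667  0.297      -0.001     ]
```

play_rows([
  {"tx": -0.099, "ty": 0.18, "tz": 0.2, "wx": 0, "wy": 0.297, "wz": 0, "jaw": -0.18},
  {"tx": -0.099, "ty": 0.18, "tz": 0.2, "wx": 0, "wy": 0.297, "wz": 0, "jaw": -0.18},
  {"tx": -0.099, "ty": 0.18, "tz": 0.2, "wx": 0, "wy": 0.297, "wz": 0, "jaw": -0.18},
  {"tx": -0.099, "ty": 0.18, "tz": 0.2, "wx": 0, "wy": 0.297, "wz": 0, "jaw": -0.18},
  {"tx": -0.099, "ty": 0.18, "tz": 0.2, "wx": 0, "wy": 0.297, "wz": 0, "jaw": -0.18},
])

```text
time: 12.55
ee_pos: [0.5707, 0.0588, 0.1457]
tcp_rot: [-3.141, -0.155, 3.084]
force: [-0.9, -0.4, 0.8]
width: 0.0358
gripper_force: 0.0
```

```bash
python3 - <<'E'
from h import *
go2(*sl(.0034,0),.037,A,np.radians(9))
m=optics.camera_model("wrist"); im=optics.capture("wrist")[:,:,::-1].copy(); cv2.imwrite("pics/w7.png",im)
go2(*sl(.0034,0),.037,A,np.radians(9))
g=cv2.cvtColor(im,cv2.COLOR_BGR2GRAY)
for n,P in dict(rib0=[*sl(.0066+.0247,0),.0536],ribm=[*sl(.0066,0),.0575],rib1=[*sl(-.018,0),.0614],eye=[*sl(-.06,0),.044]).items(): print(n,proj(m,P).round(1))
E
```

```text
t= 12.55 pos [0.5707 0.0588 0.1457] F [-0.9 -0.4  0.8] w 0.0358
go2: [-0.014  0.008  0.365] [-0.          0.004      -0.00066667]
t= 12.6 pos [0.5709 0.0587 0.1465] F [ 0.   0.1 -0. ] w 0.0357
go2: [-0.013  0.008  0.367] [ 0.00133333  0.00633333 -0.00133333]
rib0 [254.4 217.6]
ribm [254.5 193.3]
rib1 [254.5 167.7]
eye [254.3 122.3]
```

```bash
python3 - <<'E'
import cv2
im=cv2.imread("pics/w7.png"); a=cv2.resize(im[90:270,140:380],(800,600),interpolation=cv2.INTER_CUBIC)
for u,v in [(254.4,217.6),(254.5,193.3),(254.5,167.7),(254.3,122.3)]: cv2.circle(a,(int((u-140+.5)*3.333),int((v-90+.5)*3.333)),4,(0,255,0),-1)
cv2.imwrite("pics/w7b.png",a)
E
```

```text
(no output)
```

View pics/w7b.png

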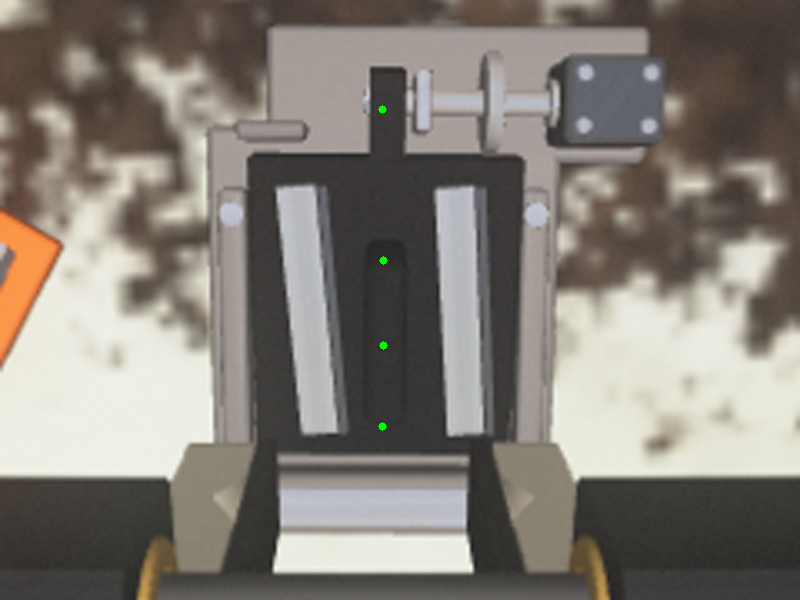

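The crop shows the freed insert: the tongue is up at (388,100), and the rib runs from (385,240) to (385,430) with my predicted points on it. The low blades lie either side. Descending along the tilted axis.

play_rows([
  {"tx": -0.01, "ty": 0.009, "tz": 0.12, "wx": 0, "wy": 0, "wz": 0, "jaw": -0.18},
  {"tx": -0.01, "ty": 0.009, "tz": 0.22, "wx": 0, "wy": 0, "wz": 0, "jaw": -0.18},
  {"tx": -0.01, "ty": 0.009, "tz": 0.29, "wx": 0, "wy": 0, "wz": 0, "jaw": -0.18},
  {"tx": -0.01, "ty": 0.009, "tz": 0.32, "wx": 0, "wy": 0, "wz": 0, "jaw": -0.18},
  {"tx": -0.01, "ty": 0.009, "tz": 0.335, "wx": 0, "wy": 0, "wz": 0, "jaw": -0.18},
])

```text
time: 13.1
ee_pos: [0.5587, 0.0623, 0.0465]
tcp_rot: [3.141, -0.154, 3.084]
force: [0.4, -0.8, 0.0]
width: 0.0362
gripper_force: 0.0
```

play_rows([
  {"tx": 0, "ty": 0, "tz": 0.015, "wx": 0, "wy": 0, "wz": 0, "jaw": -0.18},
  {"tx": 0, "ty": 0, "tz": 0.025, "wx": 0, "wy": 0, "wz": 0, "jaw": -0.18},
  {"tx": 0, "ty": 0, "tz": 0.025, "wx": 0, "wy": 0, "wz": 0, "jaw": -0.18},
])

```text
time: 13.4
ee_pos: [0.5577, 0.0629, 0.0386]
tcp_rot: [3.141, -0.155, 3.084]
force: [0.7, -0.6, -0.3]
width: 0.0357
gripper_force: 0.0
```

```bash
python3 -c "
from h import *
go2(*sl(.0034,0),.037,A,np.radians(9))"
```

```text
t= 13.4 pos [0.5577 0.0629 0.0386] F [ 0.7 -0.6 -0.3] w 0.0357
go2: [-0.002 -0.004  0.005] [ 0.00066667  0.00433333 -0.00033333]
```

play_rows([
  {"tx": 0, "ty": 0, "tz": 0.004, "wx": 0, "wy": 0, "wz": 0, "jaw": -1},
  {"tx": 0, "ty": 0, "tz": 0.004, "wx": 0, "wy": 0, "wz": 0, "jaw": -1},
  {"tx": 0, "ty": 0, "tz": 0.004, "wx": 0, "wy": 0, "wz": 0, "jaw": -1},
  {"tx": 0, "ty": 0, "tz": 0.004, "wx": 0, "wy": 0, "wz": 0, "jaw": -1},
  {"tx": 0, "ty": 0, "tz": 0.004, "wx": 0, "wy": 0, "wz": 0, "jaw": -1},
])

```text
time: 13.9
ee_pos: [0.5574, 0.0629, 0.037]
tcp_rot: [3.142, -0.155, 3.084]
force: [-0.7, 0.3, 0.6]
width: 0.0117
gripper_force: 30.0
```

```bash
python3 -c "
from h import *
go2(*sl(.0034,0),.2,A,0);print(robot.sense()['gripper_force'])"
```

```text
t= 13.9 pos [0.5574 0.0629 0.037 ] F [-0.7  0.3  0.6] w 0.0117
go2: [ 0.082 -0.003 -0.537] [ 0.         -0.29666667 -0.00033333]
29.995052218437195
```

play_rows([
  {"tx": 0.008, "ty": 0, "tz": -0.05, "wx": 0, "wy": 0, "wz": 0, "jaw": -1},
  {"tx": 0.02, "ty": 0, "tz": -0.13, "wx": 0, "wy": 0, "wz": 0, "jaw": -1},
  {"tx": 0.038, "ty": 0, "tz": -0.25, "wx": 0, "wy": 0, "wz": 0, "jaw": -1},
  {"tx": 0.06, "ty": 0, "tz": -0.4, "wx": 0, "wy": -0.15, "wz": 0, "jaw": -1},
  {"tx": 0.075, "ty": 0, "tz": -0.48, "wx": 0, "wy": -0.297, "wz": 0, "jaw": -1},
])

```text
time: 14.4
ee_pos: [0.5594, 0.0631, 0.1858]
tcp_rot: [3.14, 0.006, 3.084]
force: [0.2, -0.2, -2.4]
width: 0.012
gripper_force: 30.0
```

```bash
python3 - <<'E'
from h import *
print(robot.sense()['gripper_force'])
go2(.463,.283,.18,.148,0)
# pan again from top image: blob of pan rim
m=optics.camera_model("top"); im=cv2.imread("pics/top0.png"); hsv=cv2.cvtColor(im,cv2.COLOR_BGR2HSV); b=im.astype(int)
k=((b[:,:,0]-b[:,:,2])>5)&(im[:,:,1]<200); kk=np.zeros(k.shape,np.uint8); kk[170:265,115:195]=k[170:265,115:195]
kk=cv2.morphologyEx(kk,cv2.MORPH_CLOSE,np.ones((5,5))); print(rect(m,kk,.036))
E
```

```text
29.989218413829803
t= 14.4 pos [0.5594 0.0631 0.1858] F [ 0.2 -0.2 -2.4] w 0.012
go2: [0.363 0.713 0.018] [ 0.001       0.012      -0.39266667]
((453.78900146484375, 283.45111083984375), (203.86170959472656, 163.5824432373047), 8.425745964050293)
```

play_rows([
  {"tx": 0.17, "ty": 0.1, "tz": 0, "wx": 0, "wy": 0.01, "wz": -0.1, "jaw": -1},
  {"tx": 0.33, "ty": 0.2, "tz": 0, "wx": 0, "wy": 0.01, "wz": -0.2, "jaw": -1},
  {"tx": 0.36, "ty": 0.36, "tz": 0, "wx": 0, "wy": 0.01, "wz": -0.39, "jaw": -1},
  {"tx": 0.36, "ty": 0.53, "tz": 0, "wx": 0, "wy": 0.01, "wz": -0.39, "jaw": -1},
  {"tx": 0.36, "ty": 0.7, "tz": 0, "wx": 0, "wy": 0.01, "wz": -0.39, "jaw": -1},
])

```text
time: 14.9
ee_pos: [0.4599, 0.2684, 0.1835]
tcp_rot: [3.14, -0.004, -2.994]
force: [1.5, -0.6, -1.4]
width: 0.0121
gripper_force: 30.0
```

play_rows([
  {"tx": 0, "ty": 0, "tz": 0, "wx": 0, "wy": 0, "wz": 0, "jaw": -1},
  {"tx": 0, "ty": 0, "tz": 0, "wx": 0, "wy": 0, "wz": 0, "jaw": -1},
])

```text
time: 15.1
ee_pos: [0.4603, 0.2676, 0.182]
tcp_rot: [-3.141, -0.007, -2.993]
force: [0.3, -0.9, -1.7]
width: 0.012
gripper_force: 30.0
```

```bash
python3 - <<'E'
from h import *
go2(.463,.283,.03,.148,0)
# pan edges from wrist camera
m=optics.camera_model("wrist"); im=optics.capture("wrist")[:,:,::-1].copy(); cv2.imwrite("pics/w8.png",im)
b=im.astype(int); k=(((b[:,:,0]-b[:,:,2])>5)&(im[:,:,1]<215)).astype(np.uint8); k[260:]=0
ys,xs=np.where(cv2.morphologyEx(k,cv2.MORPH_OPEN,np.ones((5,5)))); print(xs.min(),xs.max(),ys.min(),ys.max())
for p in ((xs.min(),ys[xs.argmin()]),(xs.max(),ys[xs.argmax()]),(xs[ys.argmin()],ys.min())): print(p,plane(m,p,.036).round(3))
E
```

```text
t= 15.1 pos [0.4603 0.2676 0.182 ] F [ 0.3 -0.9 -1.7] w 0.012
go2: [-0.02   0.05   0.507] [-0.00033333 -0.01233333  0.00166667]
10 345 35 220
(np.int64(10), np.int64(48)) [0.363 0.   ]
(np.int64(345), np.int64(80)) [0.346 0.348]
(np.int64(12), np.int64(35)) [0.351 0.003]
```

play_rows([
  {"tx": -0.02, "ty": 0.05, "tz": 0.12, "wx": 0, "wy": -0.012, "wz": 0, "jaw": -1},
  {"tx": -0.02, "ty": 0.05, "tz": 0.27, "wx": 0, "wy": -0.012, "wz": 0, "jaw": -1},
  {"tx": -0.02, "ty": 0.05, "tz": 0.4, "wx": 0, "wy": -0.012, "wz": 0, "jaw": -1},
  {"tx": -0.02, "ty": 0.05, "tz": 0.46, "wx": 0, "wy": -0.012, "wz": 0, "jaw": -1},
  {"tx": -0.02, "ty": 0.05, "tz": 0.49, "wx": 0, "wy": -0.012, "wz": 0, "jaw": -1},
])

```text
time: 15.65
ee_pos: [0.4632, 0.28, 0.0337]
tcp_rot: [-3.14, -0.002, -2.997]
force: [0.3, -0.7, -1.4]
width: 0.0114
gripper_force: 30.0
```

play_rows([
  {"tx": 0, "ty": 0, "tz": 0.01, "wx": 0, "wy": 0, "wz": 0, "jaw": -1},
  {"tx": 0, "ty": 0, "tz": 0.02, "wx": 0, "wy": 0, "wz": 0, "jaw": -1},
  {"tx": 0, "ty": 0, "tz": 0.02, "wx": 0, "wy": 0, "wz": 0, "jaw": -1},
])

```text
time: 15.95
ee_pos: [0.4645, 0.2827, 0.0306]
tcp_rot: [3.14, 0.002, -2.995]
force: [-0.4, 0.5, -1.4]
width: 0.012
gripper_force: 30.0
```

play_rows([
  {"tx": 0, "ty": 0, "tz": 0.01, "wx": 0, "wy": 0, "wz": 0, "jaw": -1},
  {"tx": 0, "ty": 0, "tz": 0.02, "wx": 0, "wy": 0, "wz": 0, "jaw": -1},
  {"tx": 0, "ty": 0, "tz": 0.026, "wx": 0, "wy": 0, "wz": 0, "jaw": -1},
  {"tx": 0, "ty": 0, "tz": 0.026, "wx": 0, "wy": 0, "wz": 0, "jaw": -1},
])

```text
time: 16.35
ee_pos: [0.464, 0.2826, 0.0223]
tcp_rot: [3.141, 0.001, -2.994]
force: [-1.3, -0.8, 2.4]
width: 0.0118
gripper_force: 30.0
```

Touching the pan bottom. Opening and rising.

play_rows([
  {"tx": 0, "ty": 0, "tz": 0.003, "wx": 0, "wy": 0, "wz": 0, "jaw": -1},
  {"tx": 0, "ty": 0, "tz": 0.002, "wx": 0, "wy": 0, "wz": 0, "jaw": -0.3},
  {"tx": 0, "ty": 0, "tz": 0.002, "wx": 0, "wy": 0, "wz": 0, "jaw": -0.3},
  {"tx": 0, "ty": 0, "tz": 0, "wx": 0, "wy": 0, "wz": 0, "jaw": -0.3},
  {"tx": 0, "ty": 0, "tz": -0.03, "wx": 0, "wy": 0, "wz": 0, "jaw": -0.3},
])

```text
time: 16.85
ee_pos: [0.4635, 0.2818, 0.0302]
tcp_rot: [-3.141, -0.001, -2.995]
force: [-0.7, -0.4, -0.5]
width: 0.0301
gripper_force: 0.0
```

play_rows([
  {"tx": 0, "ty": 0, "tz": -0.1, "wx": 0, "wy": 0, "wz": 0, "jaw": -0.3},
  {"tx": 0, "ty": 0, "tz": -0.25, "wx": 0, "wy": 0, "wz": 0, "jaw": -0.3},
  {"tx": 0, "ty": 0, "tz": -0.4, "wx": 0, "wy": 0, "wz": 0, "jaw": -0.3},
  {"tx": 0, "ty": 0, "tz": -0.5, "wx": 0, "wy": 0, "wz": 0, "jaw": -0.3},
  {"tx": 0, "ty": 0, "tz": -0.5, "wx": 0, "wy": 0, "wz": 0, "jaw": -0.3},
])

```text
time: 17.35
ee_pos: [0.4659, 0.2842, 0.1866]
tcp_rot: [3.136, 0.009, -2.994]
force: [-0.7, 0.1, -0.5]
width: 0.0309
gripper_force: 0.0
```

```bash
python3 - <<'E'
from h import *
go2(.463,.283,.2,.148,0)
m=optics.camera_model("wrist"); im=optics.capture("wrist")[:,:,::-1].copy(); cv2.imwrite("pics/w9.png",im)
g=cv2.cvtColor(im,cv2.COLOR_BGR2GRAY)
R2=lambda x,y:np.array([.464,.2826])+np.array([[np.cos(.148),-np.sin(.148)],[np.sin(.148),np.cos(.148)]])@[x,y]
def pr(n,x,y,z): print(n,proj(m,[*R2(x,y),z]).round(0))
pr("rib",0,0,.042);pr("eye",-.064,0,.02)
u,v=proj(m,[*R2(0,0),.011]).astype(int)
k=np.zeros(g.shape,np.uint8); k[v-75:min(v+55,225),u-70:u+70]=(g<85)[v-75:min(v+55,225),u-70:u+70]
cs,_=cv2.findContours(k,cv2.RETR_EXTERNAL,cv2.CHAIN_APPROX_NONE); c=max(cs,key=cv2.contourArea)
x,y,w,h=cv2.boundingRect(c); print("bbox",x,y,w,h)
P=np.array([R2(0,0)*0+plane(m,p[0],.011) for p in c]); Q=(P-R2(0,0))@np.array([[np.cos(.148),-np.sin(.148)],[np.sin(.148),np.cos(.148)]])
print("insert extents in its frame",Q.min(0).round(4),Q.max(0).round(4))
# widths across the plate at several x
for xx in (-.045,-.03,-.015,0,.015):
    q=Q[np.abs(Q[:,0]-xx)<.003]; print(xx,q[:,1].min().round(4),q[:,1].max().round(4)) if len(q) else 0
E
```

```text
t= 17.35 pos [0.4659 0.2842 0.1866] F [-0.7  0.1 -0.5] w 0.0309
go2: [ 0.01  -0.002 -0.045] [ 0.011       0.01633333 -0.00066667]
rib [250. 171.]
eye [250. 111.]
bbox 215 103 70 99
insert extents in its frame [-0.0726 -0.0422] [0.049  0.0407]
-0.045 -0.0417 0.0402
-0.03 -0.0411 0.0407
-0.015 -0.0417 0.04
0 -0.0411 0.0406
0.015 -0.0417 0.0398
```

The insert's outline on the plate's top plane is 122 x 83 mm. That matches a plate lying flat inside the pan with its rib up. Handing in.

```bash
python3 -c "
from station import ticket
print(ticket.job_done())"
```

```text
the job is handed in; nothing more can be done
None
```

I freed the insert with the key, put the key back upright in its stand, laid the insert flat and right way up in the pan, and handed the job in at about 17.4 s; on the way down the fork once touched something in the slicer, probably the insert's edge, at about 20 N.

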